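# Run down the loose wing nut on the pressure cooker's lid

### The arm

A 6-joint arm with a two-finger parallel gripper is mounted at the origin on the work surface. World frame = base frame: x ahead of the robot, y to its left, z up, the work surface at z = 0. Lengths are in mm, angles in rad, forces in N, time in s.
With the tool pointing down it reaches from about 275 to 1000 mm from the base axis. Payload 8.4 kg.
Tool frame: the origin (TCP) lies at the very end of the fingers, on their centre line; the grasp point (between the pads) lies 19 mm behind it (r.pinch_z is the distance from the TCP to the grasp point, in mm); z points along the fingers, y is the line along which they close (so a half turn about z gives the same grasp; the last joint's range is limited). The gripper opens to 85 mm and grips with 20 to 120 N. Pads are 22 mm wide; open, the fingers measure 114 mm over their backs; the gripper's body (76 mm by 85 mm) begins 54 mm behind the grasp point. The pads swing forward as they close: fully open they stand 13 mm farther back than shut.
Start: joints at [-1.321, 0.353, 1.633, -0, 1.155, -0.002], TCP at [155.716, -605.294, 231.281] pointing down, gripper open.
Joint ranges: [-2.63, 2.63], [-0.92, 2.1], [0.06, 2.66], [-1.3, 4.44], [0, 2.69], [-3.02, 3.02]. Speed limits (rad/s): [2.22, 2.22, 2.79, 3.14, 3.14, 3.14].

### API

Orientations are given as [roll, pitch, yaw] about the fixed x, y, z axes, in that order (R = Rz(yaw) Ry(pitch) Rx(roll)).
In Python, from rig import r gives the robot as it stands.
- The arm moves only by the tool carry_out, never from a script. Its argument "series" is a list of rows, each a list of 7 numbers: the turn, a rotation vector about the tool's x, y, z as a fraction of full scale, then the shift along the tool's x, y, z as a fraction of full scale, then the gripper command: -1 is fully open, 1 is shut, values between are in proportion. A call has 1 to 8 rows; each row is the pose to reach, as a shift and turn from the pose commanded when the call began, along the tool's axes at that moment, turning the shorter way round; what a row does not reach only later rows make up. Full scale, the value 1, is 0.25 m for a shift and pi rad for a turn. A row lasts 1/8 s, in which the tool goes at most 62.5 mm and 10.7 degrees, less where a joint would pass 70% of its speed; a pose out of reach is approached as far as the arm can. A call with a number of a shift or a turn outside -1 to 1 is refused whole. A call with a gripper value outside its range is refused whole. The fingers move at their own pace and stop on an object; "force" is the grip in N (left out, the last holds). Time passes only in rows, so rows that repeat a pose let the fingers close. It gives the time, the measured TCP pose, the force, the opening and the grip force at its end, in the units of the state.
- r.sense(): the state, without advancing time (a new reading comes with each control period).
- r.grab_frame(name): name is "scene" or "top" or "wrist"; returns the picture (400x640x3 uint8, red, green, blue); there is no depth.
- r.get_calibration(name): a dict with "K" (3x3 intrinsics, pixels), "pose" (4x4, takes a point from camera to world coordinates). Camera axes: x right, y up, looking along -z (the intrinsics and any distortion apply to the point x, -y, -z); pixel columns grow to the right and rows downward; lengths in mm; the calibration is good to about 2 mm. A picture is of the moment at which its call begins: read the wrist's pose just before it. get_calibration takes no time and is no camera call; for the wrist camera it gives the pose at the moment of the call.
- r.sign_off(): hands the job in; it is judged then, once.
Trained networks look in the newest picture that a camera, given by its name, has taken for a name from the list of things; names that differ only in an ending like _2 or _b are one class to them, and where a whole thing is asked for, a point or a joint stands for the part that bears it (a point fixed in the world has none). Each returns a list of dicts, best first, with "score" (0 to 1); they miss things now and then, are a little off and sometimes report something else, mostly with a low value. They report only what shows in the picture. A call takes as long as a camera call.
- r.silhouettes(camera, label): "region" (400x640 bool, what is visible of it) and "position" ([row, column] in pixels, amid what is visible of it).
The state is a dict: "clock": time; "qpos": joint angles; "qvel": joint speeds; "joint_efforts": joint torques, N m; "eef_pos": TCP position; "tcp_rot": TCP orientation; "contact_force": force on the tool from outside, world axes, zero at the start; "wrist_torque": the same for the moment, N m; "opening": opening from 0.0 (shut) to 1.0 (fully open); "grasp_force": force on a finger pad.
Only numpy, scipy, OpenCV 4.12 (cv2) and the standard library are available. Lean on these libraries where they do the work, as an engineer would, in place of code of your own. Each camera call takes 0.05 s, during which the arm holds its last target. There are 200 camera calls.

### The job

One of the two wing nuts on the robot's side of the pressure cooker's lid has been left loose: it stands higher on its bolt than the others. Turn it down, clockwise seen from above, with light fingertip strokes against its wings until it is fully home and will turn no further. Only push the wings with the fingertips: do not take the nut between the fingers or force it, and leave everything else on the shelf standing where it is.

Things in the scene. Friction and masses are not known exactly. Their poses are not given: they have to be found in the camera images.
- wings (a point): the loose steel wing nut: point on its axis at half wing height, 24 mm above the nut's foot; moves with the nut. z up, x along the two wings (alike after half a turn). Two upright wings 6 mm thick reach 34 mm from the axis; from 15 to 31 mm out they stand from 7 mm below to 7 mm or more above this point. Hub under 22 mm across (27 at the foot). Bolt end at most 8 mm above this point
- seat (a point): fixed point on the loose nut's bolt axis, on top of the washer (30 mm across, 4 mm thick, on the lid's ear), 154 mm above the shelf: the nut's foot comes to rest here; the loose nut starts 4.5 to 6.5 mm above it
- wing_nut (a joint): how far the loose nut has still to turn, rad: 0 is home (foot on the washer), positive is backed off anticlockwise seen from above; 4 mm of thread a turn; starts at 7.5 to 10 rad. Turns with little effort (0.04 N m, about 1.5 N at the wings) and stays where it is left; at home it stops dead on the washer
- tight_nut (a point): the other wing nut on the robot's side, same shape and same point on it (half wing height): home, tight and does not turn. Which of the two front bolts has the loose nut varies
- cooker: heavy cast aluminium pressure cooker, stands firm; origin on the shelf under its centre, z up. Pot 230 mm across, lid flange 150 mm high. Four bolts with wing nuts stand on ears round the rim, 124 mm from the centre, at 45, 135, 225 and 315 degrees from its x axis; the two at 135 and 225 face the robot, the two beyond are tight. Wooden lid grip up to 224 mm, weight valve up to 218 mm
- crown (a point): middle of the lid's top, 194 mm above the shelf. The crown is a drum 164 mm across, its edge 182 mm high: it leaves 42 mm between a bolt's axis and the crown, so a finger cannot go all the way round a nut at wing height; outward and to both sides of the nut the space is free
- cup_stack: four white ceramic tea bowls nested in a stack, 92 mm across, 110 mm tall, to the robot's left; origin under its foot; a bystander
- cup: single white ceramic tea bowl, 92 mm across the rim, 56 mm tall, just left of the cooker; origin under its foot; a bystander
- teapot: aluminium teapot with hinged lid and black handle, 157 mm tall, far left beyond the cooker; origin under its foot; a bystander
- canister: yellow plastic canister with ribbed twist cap, 106 mm across, 158 mm tall, far right beyond the cooker; origin under its foot; a bystander
- jar: small closed glass jar, 60 mm across, 78 mm tall, in front of the cooker on the robot's side, between the two front wing nuts; origin under its foot; a bystander
- spoon: wooden spoon 260 mm long lying on the left, its handle towards the robot; origin under its middle; a bystander
- bowl: open steel bowl, 124 mm across, 50 mm tall, right of the cooker; origin under its foot; a bystander

How it is judged (in metres and radians):
At the end, for the whole second after the job is handed in: the loose nut is home: no more than 0.15 rad (9 degrees) left to turn; every other thing on the shelf is upright and within 25 mm of where it began (value of joint wing_nut below 0.15 rad and not (distance of any of cup_stack, cup, teapot, canister, jar, spoon, bowl from where it was at the start of the episode above 0.025 m or angle between any of cup_stack, cup, teapot, canister, jar, bowl's own z axis and vertical above 0.35 rad)); the robot touches nothing.
It fails at once if a bystander is shoved, carried, lifted (more than 25 mm) or tipped (more than 20 degrees) (distance of any of cup_stack, cup, teapot, canister, jar, spoon, bowl from where it was at the start of the episode above 0.025 m or angle between any of cup_stack, cup, teapot, canister, jar, bowl's own z axis and vertical above 0.35 rad).
It fails at once if the wing nut is taken between the fingers (the fingers touch it with the point between the fingertips in the nut itself) (contact force between the fingers and wing_nut above 0.3 N and y of the grasp point in the frame of wings between -0.007 and 0.007 m and x of the grasp point in the frame of wings between -0.04 and 0.04 m and z of the grasp point in the frame of wings below 0.025 m).
It fails at once if the wing nut is forced: the fingers bear on it with more than 40 N (contact force between the fingers and wing_nut above 40 N).
It also fails if it takes over 72 s, if anything falls off the work surface, if the arm or the gripper's body presses on something with over 40 N, if the wrist force passes 120 N, or if a joint passes its speed limit or range.

## Working session

There is one attempt and no reset: what is moved stays moved. The work goes in short steps, Python scripts to look and compute and a tool call to move; the robot and the scene stay as the last step left them, time stands still between calls to the robot, and variables do not carry over. Pictures are saved under pics/ and viewed, at most 10 in all, crops included, and the job is handed in when it is done.

Besides the shell and the picture viewer there is one more tool, called as name([rows], argument=value, ...), one row to a line, values as JSON. carry_out: Moves the arm, as the interface text tells. Its arguments: {"type":"object","properties":{"series":{"type":"array"},"force":{"type":"number"}},"required":["series"]}

```bash
mkdir -p pics
cat > h.py <<'E'
from rig import r
import numpy as np, cv2
def ray(cam,rc,cal=None):
    c=cal or r.get_calibration(cam);K=np.array(c["K"]);P=np.array(c["pose"])
    d=np.linalg.inv(K)@[rc[1],rc[0],1];d=P[:3,:3]@[d[0],-d[1],-d[2]]
    return P[:3,3],d/np.linalg.norm(d)
def atz(cam,rc,z):
    o,d=ray(cam,rc);return o+d*(z-o[2])/d[2]
def tri(rays):
    A=sum(np.eye(3)-np.outer(d,d) for o,d in rays);b=sum((np.eye(3)-np.outer(d,d))@o for o,d in rays)
    return np.linalg.solve(A,b)
def proj(cam,p):
    c=r.get_calibration(cam);K=np.array(c["K"]);P=np.array(c["pose"])
    q=P[:3,:3].T@(np.array(p)-P[:3,3]);q=K@[q[0],-q[1],-q[2]];return q[:2]/q[2]
E
python3 - <<'E'
from h import *
np.set_printoptions(precision=1,suppress=True)
print(r.sense())
for c in ["scene","top"]:
    im=r.grab_frame(c);cv2.imwrite(f"pics/{c}0.png",im[:,:,::-1])
    k=r.get_calibration(c);print(c,k)
    for l in ["wings","tight_nut","cooker","jar","cup","bowl","crown"]:
        print(l,[(round(d["score"],2),np.round(d["position"]),int(d["region"].sum())) for d in r.silhouettes(c,l)[:5]])
E
```

```text
{'clock': 0.0, 'qpos': array([-1.3,  0.4,  1.6,  0. ,  1.2, -0. ]), 'qvel': array([ 0.,  0., -0., -0., -0.,  0.]), 'joint_efforts': array([  0. , -60.5, -34.2,   0. ,   0. ,  -0. ]), 'eef_pos': array([ 155.6, -604.8,  230.5]), 'tcp_rot': array([-3.1, -0. ,  0.3]), 'contact_force': array([ 0. , -0.7, -0. ]), 'wrist_torque': array([ 0.,  0., -0.]), 'grasp_force': 0.0, 'opening': 1.0024106333028875}
scene {'K': array([[435. ,   0. , 315.4],
       [  0. , 435. , 201. ],
       [  0. ,   0. ,   1. ]]), 'pose': array([[  -0.5,   -0.7,    0.5, 1035.3],
       [   0.8,   -0.4,    0.3,  405.6],
       [  -0. ,    0.6,    0.8,  996.2],
       [   0. ,    0. ,    0. ,    1. ]])}
wings [(0.73, array([191., 283.]), 188)]
tight_nut [(0.72, array([187., 286.]), 190), (0.64, array([222., 340.]), 280)]
cooker [(0.58, array([245., 292.]), 9290)]
jar [(0.79, array([201., 333.]), 314), (0.53, array([216., 148.]), 2434), (0.4, array([144., 211.]), 1016)]
cup [(0.94, array([294., 379.]), 1208), (0.5, array([301., 465.]), 1808), (0.42, array([202., 335.]), 337)]
bowl [(0.74, array([145., 214.]), 994)]
crown [(0.65, array([246., 292.]), 9025)]
top {'K': array([[375.1,   0. , 318.2],
       [  0. , 375.1, 196. ],
       [  0. ,   0. ,   1. ]]), 'pose': array([[  -0. ,    1. ,   -0.1,  361.1],
       [  -1. ,   -0. ,   -0. ,   32.3],
       [  -0. ,    0.1,    1. , 1223.9],
       [   0. ,    0. ,    0. ,    1. ]])}
wings [(0.63, array([177., 341.]), 12)]
tight_nut [(0.59, array([178., 283.]), 114)]
cooker [(0.7, array([149., 313.]), 5652)]
jar [(0.55, array([176., 342.]), 86), (0.54, array([216., 317.]), 288)]
cup [(0.78, array([164., 244.]), 638), (0.43, array([218., 452.]), 1158), (0.26, array([270., 225.]), 400)]
bowl [(0.81, array([218., 454.]), 1179)]
crown [(0.86, array([149., 315.]), 5595), (0.29, array([218., 451.]), 1221)]
```

Run:
```python
import cv2,numpy as np
a=cv2.imread("pics/scene0.png")[130:310,190:430];b=cv2.imread("pics/top0.png")[100:250,210:410]
a=cv2.resize(a,(800,600),interpolation=cv2.INTER_CUBIC);cv2.imwrite("pics/sc.png",a)
cv2.imwrite("pics/tc.png",cv2.resize(b,(800,600),interpolation=cv2.INTER_CUBIC))
from h import *
np.set_printoptions(precision=1,suppress=True)
A=tri([ray("scene",(191,283)),ray("top",(177,341))]);B=tri([ray("scene",(222,340)),ray("top",(178,283))])
print(A,B,tri([ray("scene",(201,333)),ray("top",(216,317))]))
```

```text
[531.3 -29.5 165.8] [532.  135.  161.4] [424.7  45.   59. ]
```

View pics/sc.png

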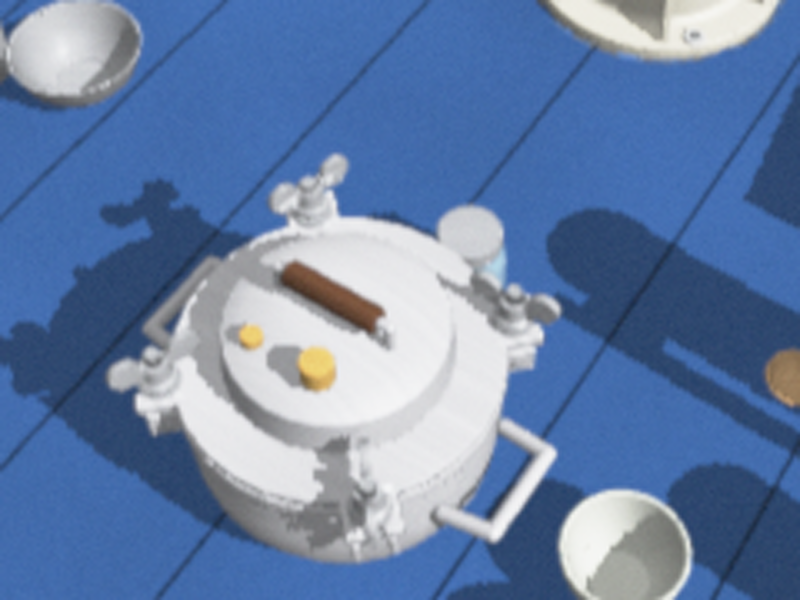

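View pics/tc.png

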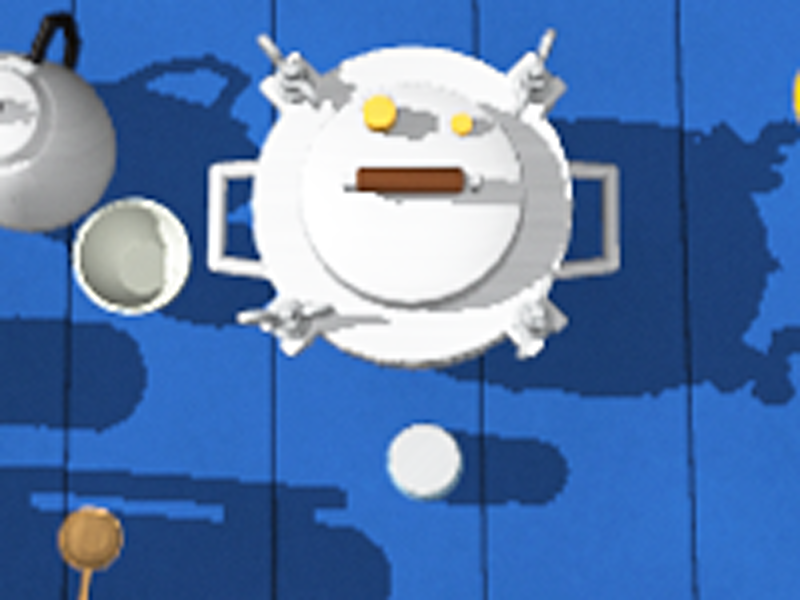

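The scene crop shows four nuts. The front-right one, at crop (310,190), seems to stand higher than the front-left one at (515,305). The top crop shows the left nut's wings roughly along y. The right nut is unclear, so I'll look closer with the wrist camera.

Run:
```python
from h import *
np.set_printoptions(precision=3,suppress=True)
from scipy.spatial.transform import Rotation as R
s=r.sense();print(s["tcp_rot"],s["eef_pos"])
T=np.eye(4);T[:3,:3]=R.from_euler("xyz",s["tcp_rot"]).as_matrix();T[:3,3]=s["eef_pos"]
c=r.get_calibration("wrist");print(c["K"],np.linalg.inv(T)@c["pose"])
print(T)
for n,p in [("crown",0)]:
  print(tri([ray("scene",(201,283)),ray("top",(149,315))]), atz("top",(149,313),190), atz("top",(178,283),178), atz("top",(180,344),180))
# approach view pose: TCP target
g=np.array([370,53,330.])
print("tool shift",T[:3,:3].T@(g-T[:3,3])/250)
```

```text
[ 3.142 -0.     0.252] [ 155.711 -605.311  231.306]
[[320.569   0.    320.299]
 [  0.    320.569 201.611]
 [  0.      0.      1.   ]] [[  -0.       0.964    0.265   66.396]
 [   1.       0.001   -0.001   -0.33 ]
 [  -0.001    0.265   -0.964 -143.194]
 [   0.       0.       0.       1.   ]]
[[   0.968    0.249    0.     155.711]
 [   0.249   -0.968   -0.    -605.311]
 [   0.       0.      -1.     231.306]
 [   0.       0.       0.       1.   ]]
[599.05   36.191 246.538] [607.158  50.607 190.   ] [527.683 136.316 178.   ] [519.5  -35.47 180.  ]
tool shift [ 1.486 -2.337 -0.395]
```

carry_out([
  [0,0,0,0.1,-0.1,-0.28,1],
  [0,0,0.04,0.98,-1,-0.28,1],
  [0,0,0.08,0.98,-1,-0.28,1],
  [0,0,0.08,0.98,-1,-0.28,1],
  [0,0,0.08,0.98,-1,-0.28,1],
  [0,0,0.08,0.98,-1,-0.28,1],
  [0,0,0.08,0.98,-1,-0.28,1],
  [0,0,0.08,0.98,-1,-0.28,1],
])

```text
clock: 1.8
eef_pos: [331.0, -302.1, 301.5]
tcp_rot: [3.141, -0.0, 0.002]
contact_force: [-0.0, -0.4, -0.2]
opening: 0.002
grasp_force: 0.0
```

carry_out([
  [0,0,0,0.57,-1,0,1],
  [0,0,0,0.57,-1,0,1],
  [0,0,0,0.57,-1,0,1],
  [0,0,0,0.57,-1,0,1],
  [0,0,0,0.57,-1,0,1],
  [0,0,0,0.57,-1,0,1],
])

```text
clock: 2.55
eef_pos: [474.3, -51.8, 300.9]
tcp_rot: [3.142, 0.0, 0.002]
contact_force: [-0.8, 0.3, 0.6]
opening: 0.004
grasp_force: 0.0
```

carry_out([
  [0,0,0,0.23,-0.41,0,1],
  [0,0,0,0.23,-0.41,0,1],
  [0,0,0,0.23,-0.41,0,1],
  [0,0,0,0.23,-0.41,0,1],
])

```text
clock: 3.05
eef_pos: [530.3, 48.6, 300.8]
tcp_rot: [3.141, 0.001, -0.001]
contact_force: [-0.5, -0.1, -0.3]
opening: 0.001
grasp_force: 0.0
```

```bash
cat >> h.py <<'E'
import pickle
def shot(n,labels=("wings","tight_nut","crown","jar")):
    cal=r.get_calibration("wrist");im=r.grab_frame("wrist");cv2.imwrite(f"pics/{n}.png",im[:,:,::-1])
    out={}
    for l in labels:
        out[l]=[(round(float(d["score"]),2),np.round(d["position"],1),d["region"]) for d in r.silhouettes("wrist",l)[:4]]
        print(l,[(a,b,int(m.sum())) for a,b,m in out[l]])
    pickle.dump((cal,out),open(f"{n}.pkl","wb"));return cal,out
E
python3 -c "
from h import *
print(r.sense()['eef_pos']);shot('w1')"
```

```text
[530.29443926  48.57956331 300.81493385]
wings [(0.66, array([192.1, 411.8]), 1330)]
tight_nut [(0.63, array([193.4, 216.6]), 1433)]
crown [(0.71, array([ 96.3, 317.3]), 52879)]
jar [(0.96, array([230.2, 320.5]), 955), (0.61, array([190.7, 413.4]), 1529)]
```

View pics/w1.png

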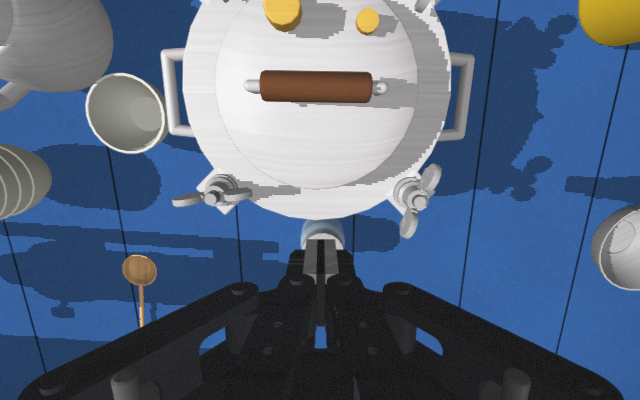

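carry_out([
  [0,0,0,-0.3,0,-0.1,1],
  [0,0,0,-0.6,0,-0.2,1],
  [0,0,0,-0.6,0,-0.2,1],
  [0,0,0,-0.6,0,-0.2,1],
])

```text
clock: 3.8
eef_pos: [379.2, 50.0, 352.5]
tcp_rot: [-3.141, -0.003, 0.0]
contact_force: [-0.1, -0.6, -0.2]
opening: -0.004
grasp_force: 0.0
```

```bash
python3 -c "
from h import *
print(r.sense()['eef_pos']);shot('w2')"
```

```text
[379.24713692  49.98831882 352.50149182]
wings [(0.77, array([ 29.4, 407.2]), 973), (0.5, array([60.3, 26.3]), 3520)]
tight_nut [(0.9, array([ 19. , 225.8]), 1556)]
crown [(0.91, array([ 27. , 319.2]), 9751)]
jar [(0.6, array([122.8, 321.1]), 1538)]
```

View pics/w2.png

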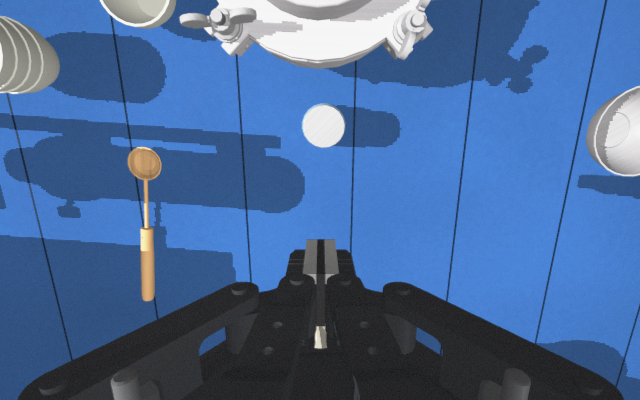

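w1 shows the left nut at about (col 215, row 194) and the right nut at about (412, 200), with the right nut's wings steep in the image. w2 is oblique and shows both nuts at the top edge. I'll enlarge both nuts.

Run:
```python
import cv2,numpy as np
a=cv2.imread("pics/w1.png");b=cv2.imread("pics/w2.png")
f=lambda i,r0,c0:cv2.resize(i[r0:r0+75,c0:c0+100],(400,300),interpolation=cv2.INTER_CUBIC)
cv2.imwrite("pics/z.png",np.vstack([np.hstack([f(a,155,165),f(a,160,360)]),np.hstack([f(b,0,170),f(b,0,355)])]))
from h import *
np.set_printoptions(precision=1,suppress=True)
p1=pickle.load(open("w1.pkl","rb"));p2=pickle.load(open("w2.pkl","rb"))
for n in ["wings","tight_nut"]:
    print(n,tri([ray("",p1[1][n][0][1],p1[0]),ray("",p2[1][n][0][1],p2[0])]))
```

```text
wings [525.2 -36.1 151.6]
tight_nut [529.2 137.3 171.7]
```

View pics/z.png

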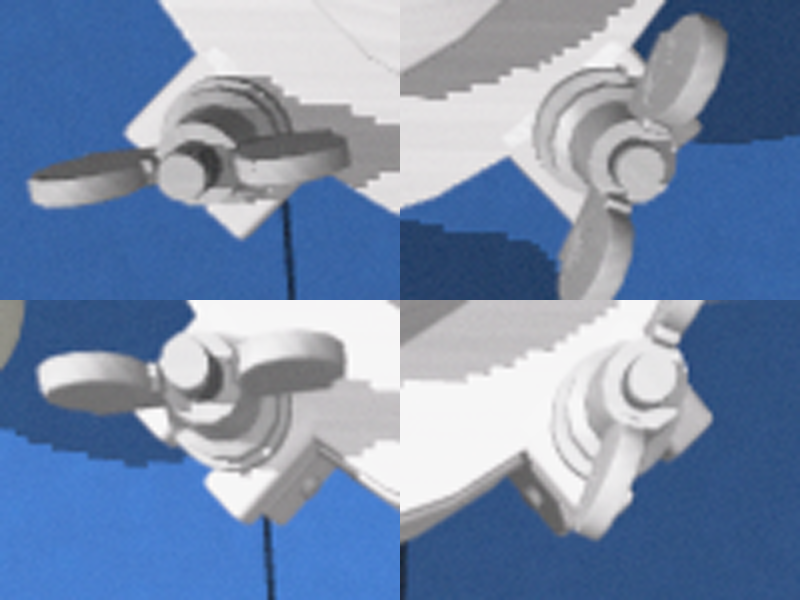

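Run:
```python
from h import *
np.set_printoptions(precision=1,suppress=True)
c1=pickle.load(open("w1.pkl","rb"))[0];c2=pickle.load(open("w2.pkl","rb"))[0]
def T(n,r1,c1_,r2,c2_):
    print(n,tri([ray("",(r1,c1_),c1),ray("",(r2,c2_),c2)]))
T("Lbolt",155+172/4,165+187/4,60/4,170+187/4)
T("Rbolt",160+168/4,360+240/4,75/4,355+252/4)
T("Ltip1",155+190/4,165+30/4,70/4,170+40/4)
T("Ltip2",155+155/4,165+350/4,60/4,170+343/4)
T("Rnotch",160+205/4,360+215/4,127/4,355+232/4)
```

```text
Lbolt [528.5 139.4 184.7]
Rbolt [525.2 -34.8 186.4]
Ltip1 [525.7 170.5 188.4]
Ltip2 [530.4 106.7 177.8]
Rnotch [515.9 -31.9 182.3]
```

```bash
cat > plan.py <<'E'
from h import *
A=np.array([525.2,-35.0]);u=np.array([.72,.69]);hx,hy=11,8
def p(w,rho=26,gap=0):
    w=np.radians(w);d=np.array([np.cos(w),np.sin(w)]);n=np.array([-d[1],d[0]])
    return A+rho*d+(3+gap+hx*abs(n[0])+hy*abs(n[1]))*n
def go(ws,z,**k):
    s=r.sense();e=s["eef_pos"];print("at",e,"yaw",s["tcp_rot"][2])
    for w in ws:
        q=p(w,**k);print(w,np.round(q,1),"row",np.round([(q[0]-e[0])/250,-(q[1]-e[1])/250,-(z-e[2])/250],3),"crown gap",round(float(42-(q-A)@u-hx*.72-hy*.69),1))
E
python3 - <<'E'
from plan import *
go([168],250);go(range(160,20,-12),174)
go(range(340,230,-12),174)
c=r.get_calibration("wrist")
c1=pickle.load(open("w1.pkl","rb"))[0]
for rc in [(175,432.5),(222.5,408.75),(202,420)]:
    o,d=ray("",rc,c1);print(o+d*(184-o[2])/d[2])
E
```

```text
at [381.12402453  50.22026894 350.8845169 ] yaw 2.7631067587741143e-05
168 [497.  -42.4] row [0.464 0.371 0.404] crown gap 54.0
at [381.12402453  50.22026894 350.8845169 ] yaw 2.7631067587741143e-05
160 [495.9 -39.5] row [0.459 0.359 0.708] crown gap 52.8
148 [494.9 -34.5] row [0.455 0.339 0.708] crown gap 50.0
136 [495.1 -28.7] row [0.456 0.316 0.708] crown gap 45.9
124 [496.9 -22.7] row [0.463 0.292 0.708] crown gap 40.5
112 [500.4 -17. ] row [0.477 0.269 0.708] crown gap 33.9
100 [505.7 -12. ] row [0.498 0.249 0.708] crown gap 26.8
88 [511.8  -8.5] row [0.523 0.235 0.708] crown gap 19.9
76 [516.3  -6. ] row [0.541 0.225 0.708] crown gap 14.9
64 [521.9  -4.4] row [0.563 0.219 0.708] crown gap 9.9
52 [528.1  -4.3] row [0.588 0.218 0.708] crown gap 5.3
40 [534.7  -5.9] row [0.614 0.224 0.708] crown gap 1.6
28 [541.   -9.3] row [0.64  0.238 0.708] crown gap -0.5
at [381.12402453  50.22026894 350.8845169 ] yaw 2.7631067587741143e-05
340 [554.5 -30.5] row [0.694 0.323 0.708] crown gap 4.3
328 [555.5 -35.5] row [0.698 0.343 0.708] crown gap 7.1
316 [555.3 -41.3] row [0.697 0.366 0.708] crown gap 11.2
304 [553.5 -47.3] row [0.689 0.39  0.708] crown gap 16.7
292 [550. -53.] row [0.675 0.413 0.708] crown gap 23.2
280 [544.7 -58. ] row [0.654 0.433 0.708] crown gap 30.4
268 [538.6 -61.5] row [0.63  0.447 0.708] crown gap 37.2
256 [534.1 -64. ] row [0.612 0.457 0.708] crown gap 42.2
244 [528.5 -65.6] row [0.59  0.463 0.708] crown gap 47.2
232 [522.3 -65.7] row [0.565 0.464 0.708] crown gap 51.9
[547.63012453 -43.98734005 184.        ]
[506.36446751 -27.42302617 184.        ]
[524.58520263 -35.58007647 184.        ]
```

```bash
python3 -c "
from plan import *
go([173],250)
e=p(173)
for w in range(161,52,-14): print(w,np.round((p(w)-e)*[1,-1]/250,3))"
```

```text
at [381.12402453  50.22026894 350.8845169 ] yaw 2.7631067587741143e-05
173 [497.9 -44. ] row [0.467 0.377 0.404] crown gap 54.4
161 [-0.008 -0.016]
147 [-0.012 -0.04 ]
133 [-0.01  -0.067]
119 [ 0.001 -0.095]
105 [ 0.022 -0.12 ]
91 [ 0.051 -0.139]
77 [ 0.072 -0.151]
63 [ 0.098 -0.159]
```

carry_out([
  [0,0,0,0.464,0.385,0.4,1],
  [0,0,0,0.464,0.385,0.4,1],
  [0,0,0,0.464,0.385,0.4,1],
  [0,0,0,0.464,0.385,0.5,1],
  [0,0,0,0.464,0.385,0.6,1],
  [0,0,0,0.464,0.385,0.7,1],
  [0,0,0,0.464,0.385,0.7,1],
])

```text
clock: 4.92
eef_pos: [495.5, -45.9, 174.0]
tcp_rot: [-3.141, 0.005, 0.0]
contact_force: [-0.9, 0.2, 0.4]
opening: -0.005
grasp_force: 0.0
```

```bash
python3 -c "
from plan import *
go(range(159,59,-14),174);print(r.sense()['contact_force'])
shot('w3',['wings'])"
```

```text
at [495.4526488  -45.86393684 173.96127961] yaw 0.0002577110567136831
159 [495.8 -39.1] row [ 0.001 -0.027 -0.   ] crown gap 52.6
145 [494.8 -33.1] row [-0.003 -0.051 -0.   ] crown gap 49.1
131 [495.7 -26.2] row [ 0.001 -0.079 -0.   ] crown gap 43.8
117 [498.8 -19.3] row [ 0.013 -0.106 -0.   ] crown gap 36.8
103 [504.2 -13.2] row [ 0.035 -0.131 -0.   ] crown gap 28.6
89 [511.5  -8.8] row [ 0.064 -0.148 -0.   ] crown gap 20.3
75 [516.8  -5.8] row [ 0.085 -0.16  -0.   ] crown gap 14.5
61 [523.4  -4.3] row [ 0.112 -0.166 -0.   ] crown gap 8.7
[-0.90356416  0.1989632   0.37119431]
wings [(0.67, array([187.9, 298.2]), 3327)]
```

View pics/w3.png

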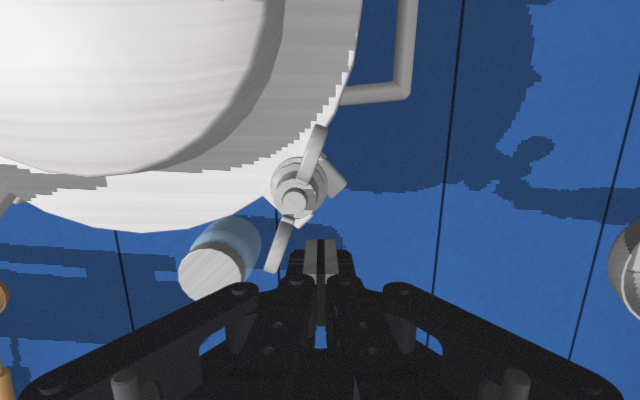

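The picture shows the finger just right of the near wing, whose tip is at (272, 270), with clear air all round. The first stroke pushes that wing left, which is clockwise.

carry_out([
  [0,0,0,0.001,-0.027,0,1],
  [0,0,0,-0.003,-0.051,0,1],
  [0,0,0,0.001,-0.079,0,1],
  [0,0,0,0.001,-0.079,0,1],
])

```text
clock: 5.52
eef_pos: [496.9, -25.3, 176.6]
tcp_rot: [-3.141, -0.0, 0.001]
contact_force: [-0.4, -0.1, 0.6]
opening: -0.001
grasp_force: 0.1
```

```bash
python3 -c "
from plan import *
go(range(124,54,-10),174);print(r.sense()['contact_force'])
shot('w4',['wings'])
i=cv2.imread('pics/w4.png');cv2.imwrite('pics/w4c.png',cv2.resize(i[110:310,200:440],(720,600)))"
```

```text
at [496.90348148 -25.31603587 176.55662984] yaw 0.0012935445010606728
124 [496.9 -22.7] row [ 0.   -0.01  0.01] crown gap 40.5
114 [499.7 -17.9] row [ 0.011 -0.03   0.01 ] crown gap 35.1
104 [503.8 -13.5] row [ 0.027 -0.047  0.01 ] crown gap 29.2
94 [508.9 -10.1] row [ 0.048 -0.061  0.01 ] crown gap 23.1
84 [513.2  -7.6] row [ 0.065 -0.071  0.01 ] crown gap 18.3
74 [517.2  -5.7] row [ 0.081 -0.079  0.01 ] crown gap 14.1
64 [521.9  -4.4] row [ 0.1   -0.083  0.01 ] crown gap 9.9
[-0.40447616 -0.08347941  0.62070468]
wings [(0.74, array([188.6, 336.9]), 4333)]
```

View pics/w4c.png

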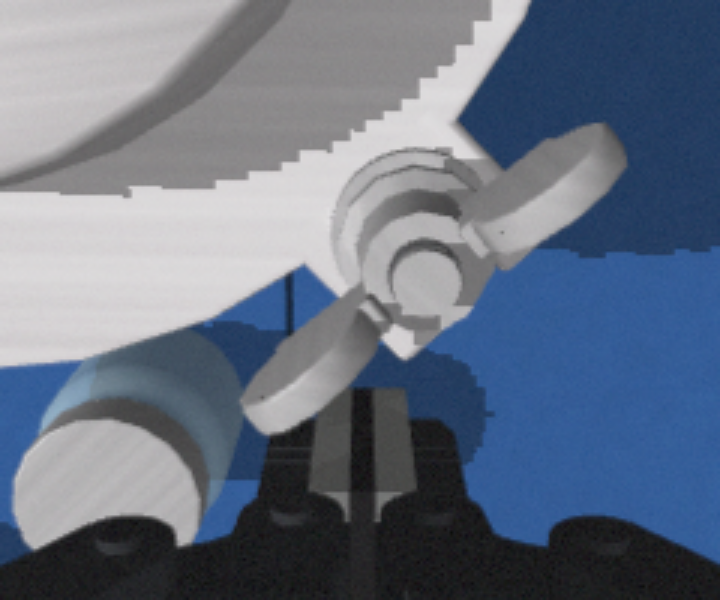

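The nut turned: its wings are now at about 127°, so this is the loose one. I'll continue the stroke.

carry_out([
  [0,0,0,0.003,-0.014,0,1],
  [0,0,0,0.012,-0.031,0,1],
  [0,0,0,0.027,-0.048,0,1],
  [0,0,0,0.048,-0.061,0,1],
  [0,0,0,0.065,-0.071,0,1],
  [0,0,0,0.081,-0.079,0,1],
  [0,0,0,0.1,-0.083,0,1],
  [0,0,0,0.1,-0.083,0,1],
])

```text
clock: 6.62
eef_pos: [522.4, -5.1, 176.3]
tcp_rot: [-3.141, -0.001, 0.0]
contact_force: [-0.2, 0.8, -0.5]
opening: -0.0
grasp_force: 0.0
```

```bash
cat >> plan.py <<'E'
def wang():
    "wing angle (mod 180) from the silhouette: principal direction on plane z=182"
    cal=r.get_calibration("wrist");r.grab_frame("wrist");L=r.silhouettes("wrist","wings")
    for d in L[:1]:
        rr,cc=np.nonzero(d["region"]);rr,cc=rr[::5],cc[::5]
        P=np.array([(lambda o,v:o+v*(182-o[2])/v[2])(*ray("",(a,b),cal)) for a,b in zip(rr,cc)])[:,:2]
        m=P.mean(0);U,S,V=np.linalg.svd(P-m,full_matrices=False)
        print("wing angle",round(np.degrees(np.arctan2(V[0,1],V[0,0]))%180,1),"centre",np.round(m,1),"std",np.round(S/len(P)**.5,1),d["score"])
E
python3 -c "
from plan import *
s=r.sense();print(s['eef_pos'],s['contact_force']);wang()"
```

```text
[522.40764722  -5.11522901 176.30126737] [-0.18466404  0.84755848 -0.48111822]
wing angle 61.3 centre [528.5 -33.9] std [18.9  6. ] 0.59
```

```bash
python3 -c "
from plan import *
go([262],206,gap=3);go([258],174,gap=3)
q=p(258,gap=3)
for w in range(238,50,-12): print(w,np.round((p(w)-q)*[1,-1]/250,3), np.round(p(w),1))"
```

```text
at [522.25914811  -5.25145831 176.41077855] yaw 0.0004889190382051378
262 [539.4 -63.3] row [ 0.069  0.232 -0.118] crown gap 37.8
at [522.25914811  -5.25145831 176.41077855] yaw 0.0004889190382051378
258 [537.8 -64.3] row [0.062 0.236 0.01 ] crown gap 39.7
238 [-0.049  0.006] [525.5 -65.8]
226 [-0.075  0.004] [519.  -65.1]
214 [-0.101 -0.007] [512.5 -62.6]
202 [-0.125 -0.024] [506.5 -58.2]
190 [-0.144 -0.049] [501.8 -52.1]
178 [-0.156 -0.075] [498.8 -45.5]
166 [-0.164 -0.09 ] [496.7 -41.7]
154 [-0.17  -0.109] [495.3 -37.1]
142 [-0.172 -0.13 ] [494.8 -31.7]
130 [-0.168 -0.154] [495.8 -25.7]
118 [-0.157 -0.178] [498.5 -19.8]
106 [-0.14 -0.2 ] [502.9 -14.4]
94 [-0.116 -0.217] [508.9 -10.1]
82 [-0.095 -0.228] [514.   -7.2]
70 [-0.075 -0.237] [519.   -5.1]
58 [-0.052 -0.24 ] [524.9  -4.2]
```

carry_out([
  [0,0,0,-0.015,-0.01,0,1],
  [0,0,0,-0.015,-0.01,-0.12,1],
  [0,0,0,0.062,0.236,-0.12,1],
  [0,0,0,0.062,0.236,-0.12,1],
  [0,0,0,0.062,0.236,-0.06,1],
  [0,0,0,0.062,0.236,0.005,1],
  [0,0,0,0.062,0.236,0.005,1],
])

```text
clock: 7.6
eef_pos: [535.7, -63.3, 172.8]
tcp_rot: [-3.141, 0.004, 0.001]
contact_force: [0.3, -0.4, -0.5]
opening: 0.007
grasp_force: 0.0
```

```bash
python3 -c "
from plan import *
s=r.sense();print(s['eef_pos'],s['contact_force']);wang()"
```

```text
[535.65553328 -63.30575881 172.82451805] [ 0.34497154 -0.40689914 -0.51396381]
wing angle 97.1 centre [535.8 -25.9] std [13.4  5.3] 0.55
```

carry_out([
  [0,0,0,-0.045,0.004,0,1],
  [0,0,0,-0.072,0.002,0,1],
  [0,0,0,-0.098,-0.008,0,1],
  [0,0,0,-0.122,-0.026,0,1],
  [0,0,0,-0.14,-0.05,0,1],
  [0,0,0,-0.152,-0.075,0,1],
  [0,0,0,-0.16,-0.09,0,1],
  [0,0,0,-0.165,-0.109,0,1],
])

```text
clock: 8.7
eef_pos: [495.8, -36.8, 174.9]
tcp_rot: [3.142, 0.001, 0.001]
contact_force: [-0.2, -2.3, 0.5]
opening: -0.003
grasp_force: 0.7
```

```bash
python3 -c "
from plan import *
s=r.sense();print(s['contact_force']);wang()
go(range(142,50,-12),174)"
```

```text
[-0.23934871 -2.33336192  0.54970532]
wing angle 148.3 centre [528.2 -34.9] std [17.5  5. ] 0.61
at [495.73600031 -36.4842249  174.89407641] yaw 0.0008097351031204347
142 [494.8 -31.7] row [-0.004 -0.019  0.004] crown gap 48.1
130 [495.8 -25.7] row [ 0.    -0.043  0.004] crown gap 43.3
118 [498.5 -19.8] row [ 0.011 -0.067  0.004] crown gap 37.3
106 [502.9 -14.4] row [ 0.029 -0.089  0.004] crown gap 30.4
94 [508.9 -10.1] row [ 0.053 -0.106  0.004] crown gap 23.1
82 [514.   -7.2] row [ 0.073 -0.117  0.004] crown gap 17.4
70 [519.   -5.1] row [ 0.093 -0.126  0.004] crown gap 12.4
58 [524.9  -4.2] row [ 0.117 -0.129  0.004] crown gap 7.5
```

carry_out([
  [0,0,0,-0.002,-0.019,0,1],
  [0,0,0,0.001,-0.043,0,1],
  [0,0,0,0.011,-0.067,0,1],
  [0,0,0,0.029,-0.089,0,1],
  [0,0,0,0.053,-0.106,0,1],
  [0,0,0,0.073,-0.117,0,1],
  [0,0,0,0.093,-0.126,0,1],
  [0,0,0,0.113,-0.129,0,1],
])

```text
clock: 9.8
eef_pos: [524.5, -4.6, 174.9]
tcp_rot: [-3.141, 0.0, 0.0]
contact_force: [-1.4, 1.3, 0.4]
opening: 0.003
grasp_force: 0.8
```

```bash
python3 -c "
from plan import *
s=r.sense();print(s['contact_force']);wang()
go([258],174,gap=3)"
```

```text
[-1.35181926  1.27494598  0.35787933]
wing angle 59.3 centre [530.4 -32.5] std [18.2  5.7] 0.79
at [525.01689285  -4.64680498 175.03364475] yaw 0.0004572668318494344
258 [537.8 -64.3] row [0.051 0.238 0.004] crown gap 39.7
```

carry_out([
  [0,0,0,-0.015,-0.01,0,1],
  [0,0,0,-0.015,-0.01,-0.12,1],
  [0,0,0,0.053,0.238,-0.12,1],
  [0,0,0,0.053,0.238,-0.12,1],
  [0,0,0,0.053,0.238,-0.06,1],
  [0,0,0,0.053,0.238,0.014,1],
  [0,0,0,0.053,0.238,0.014,1],
])

```text
clock: 10.78
eef_pos: [535.7, -63.2, 169.4]
tcp_rot: [-3.141, 0.004, 0.001]
contact_force: [-0.6, -0.2, 0.1]
opening: -0.005
grasp_force: 0.0
```

carry_out([
  [0,0,0,-0.047,0.005,0,1],
  [0,0,0,-0.074,0.003,0,1],
  [0,0,0,-0.1,-0.007,0,1],
  [0,0,0,-0.124,-0.025,0,1],
  [0,0,0,-0.142,-0.05,0,1],
  [0,0,0,-0.154,-0.075,0,1],
  [0,0,0,-0.162,-0.09,0,1],
  [0,0,0,-0.167,-0.109,0,1],
])

```text
clock: 11.78
eef_pos: [495.6, -36.8, 171.4]
tcp_rot: [3.142, 0.0, 0.001]
contact_force: [-0.0, -1.1, -0.2]
opening: -0.001
grasp_force: 0.7
```

```bash
python3 -c "
from plan import *
s=r.sense();print(s['contact_force']);wang()
go(range(148,58,-6),174)"
```

```text
[-0.00858189 -1.0762216  -0.24896792]
wing angle 148.3 centre [528.9 -34.9] std [17.7  4.8] 0.71
at [495.51768774 -36.50472363 171.41191682] yaw 0.0007488365882544201
148 [494.9 -34.5] row [-0.003 -0.008 -0.01 ] crown gap 50.0
142 [494.8 -31.7] row [-0.003 -0.019 -0.01 ] crown gap 48.1
136 [495.1 -28.7] row [-0.002 -0.031 -0.01 ] crown gap 45.9
130 [495.8 -25.7] row [ 0.001 -0.043 -0.01 ] crown gap 43.3
124 [496.9 -22.7] row [ 0.006 -0.055 -0.01 ] crown gap 40.5
118 [498.5 -19.8] row [ 0.012 -0.067 -0.01 ] crown gap 37.3
112 [500.4 -17. ] row [ 0.02  -0.078 -0.01 ] crown gap 33.9
106 [502.9 -14.4] row [ 0.029 -0.089 -0.01 ] crown gap 30.4
100 [505.7 -12. ] row [ 0.041 -0.098 -0.01 ] crown gap 26.8
94 [508.9 -10.1] row [ 0.053 -0.106 -0.01 ] crown gap 23.1
88 [511.8  -8.5] row [ 0.065 -0.112 -0.01 ] crown gap 19.9
82 [514.   -7.2] row [ 0.074 -0.117 -0.01 ] crown gap 17.4
76 [516.3  -6. ] row [ 0.083 -0.122 -0.01 ] crown gap 14.9
70 [519.   -5.1] row [ 0.094 -0.126 -0.01 ] crown gap 12.4
64 [521.9  -4.4] row [ 0.105 -0.128 -0.01 ] crown gap 9.9
```

carry_out([
  [0,0,0,-0.003,-0.019,0,1],
  [0,0,0,0.001,-0.043,0,1],
  [0,0,0,0.012,-0.067,0,1],
  [0,0,0,0.029,-0.089,0,1],
  [0,0,0,0.041,-0.098,0,1],
  [0,0,0,0.041,-0.098,0,1],
])

```text
clock: 12.62
eef_pos: [506.5, -12.2, 171.5]
tcp_rot: [-3.141, -0.0, 0.001]
contact_force: [0.2, -0.1, 0.8]
opening: 0.0
grasp_force: 0.0
```

```bash
python3 -c "
from plan import *
s=r.sense();print(s['contact_force']);wang()
go(range(96,56,-4),174)"
```

```text
[ 0.19579413 -0.11570866  0.8449287 ]
wing angle 99.0 centre [529.2 -33.6] std [18.3  6.1] 0.57
at [506.26024033 -12.46178317 171.53825763] yaw 0.0004714465482718033
96 [507.8 -10.7] row [ 0.006 -0.007 -0.01 ] crown gap 24.3
92 [510.   -9.5] row [ 0.015 -0.012 -0.01 ] crown gap 21.9
88 [511.8  -8.5] row [ 0.022 -0.016 -0.01 ] crown gap 19.9
84 [513.2  -7.6] row [ 0.028 -0.019 -0.01 ] crown gap 18.3
80 [514.7  -6.8] row [ 0.034 -0.023 -0.01 ] crown gap 16.6
76 [516.3  -6. ] row [ 0.04  -0.026 -0.01 ] crown gap 14.9
72 [518.1  -5.3] row [ 0.047 -0.028 -0.01 ] crown gap 13.2
68 [519.9  -4.8] row [ 0.055 -0.031 -0.01 ] crown gap 11.5
64 [521.9  -4.4] row [ 0.062 -0.032 -0.01 ] crown gap 9.9
60 [523.9  -4.2] row [ 0.071 -0.033 -0.01 ] crown gap 8.3
```

carry_out([
  [0,0,0,0.006,-0.007,0,1],
  [0,0,0,0.015,-0.012,0,1],
])

```text
clock: 12.98
eef_pos: [509.6, -9.6, 171.5]
tcp_rot: [3.142, 0.0, 0.0]
contact_force: [-0.7, -0.8, -0.1]
opening: -0.003
grasp_force: 0.6
```

carry_out([
  [0,0,0,0.007,-0.004,0,1],
  [0,0,0,0.013,-0.008,0,1],
])

```text
clock: 13.22
eef_pos: [513.0, -7.6, 171.5]
tcp_rot: [3.142, 0.0, 0.0]
contact_force: [-1.7, -2.2, 0.5]
opening: -0.001
grasp_force: 0.9
```

carry_out([
  [0,0,0,0.007,-0.004,0,1],
  [0,0,0,0.012,-0.006,0,1],
])

```text
clock: 13.48
eef_pos: [516.1, -6.0, 171.5]
tcp_rot: [-3.142, 0.0, 0.001]
contact_force: [-2.5, -0.9, 0.3]
opening: 0.002
grasp_force: 0.8
```

carry_out([
  [0,0,0,0.007,-0.003,0,1],
  [0,0,0,0.014,-0.005,0,1],
])

```text
clock: 13.72
eef_pos: [519.7, -4.7, 171.5]
tcp_rot: [-3.142, 0.0, 0.0]
contact_force: [-1.9, -1.0, 0.1]
opening: 0.002
grasp_force: 0.8
```

carry_out([
  [0,0,0,0.008,-0.001,0,1],
  [0,0,0,0.016,-0.002,0,1],
])

```text
clock: 13.98
eef_pos: [523.7, -4.3, 171.6]
tcp_rot: [-3.142, -0.0, 0.0]
contact_force: [-2.0, 0.4, -0.1]
opening: -0.0
grasp_force: 0.7
```

```bash
python3 -c "
from plan import *
s=r.sense();print(s['contact_force']);wang()
go([258],169,gap=3)"
```

```text
[-2.00729045  0.36133248 -0.08809028]
wing angle 60.0 centre [530.8 -32.5] std [18.2  5.8] 0.93
at [523.93340831  -4.24486732 171.57588695] yaw 0.00048646752760239664
258 [537.8 -64.3] row [0.056 0.24  0.01 ] crown gap 39.7
```

carry_out([
  [0,0,0,-0.015,-0.01,0,1],
  [0,0,0,-0.015,-0.01,-0.13,1],
  [0,0,0,0.055,0.24,-0.13,1],
  [0,0,0,0.055,0.24,-0.13,1],
  [0,0,0,0.055,0.24,-0.06,1],
  [0,0,0,0.055,0.24,0.006,1],
  [0,0,0,0.055,0.24,0.006,1],
  [0,0,0,0.055,0.24,0.006,1],
])

```text
clock: 15.08
eef_pos: [537.2, -63.7, 169.8]
tcp_rot: [-3.141, 0.001, 0.001]
contact_force: [0.3, 0.3, -0.3]
opening: -0.001
grasp_force: 0.0
```

```bash
python3 -c "
from plan import *
go([245,*range(240,120,-4)],169)"
```

```text
at [537.24456681 -63.71741954 169.77280481] yaw 0.001286333087317626
245 [529.  -65.5] row [-0.033  0.007  0.003] crown gap 46.8
240 [526.5 -65.8] row [-0.043  0.008  0.003] crown gap 48.9
236 [524.4 -65.8] row [-0.051  0.008  0.003] crown gap 50.4
232 [522.3 -65.7] row [-0.06   0.008  0.003] crown gap 51.9
228 [520.1 -65.4] row [-0.069  0.007  0.003] crown gap 53.2
224 [517.9 -64.9] row [-0.077  0.005  0.003] crown gap 54.4
220 [515.7 -64.1] row [-0.086  0.002  0.003] crown gap 55.5
216 [513.5 -63.2] row [-0.095 -0.002  0.003] crown gap 56.4
212 [511.4 -62. ] row [-0.103 -0.007  0.003] crown gap 57.1
208 [509.4 -60.7] row [-0.111 -0.012  0.003] crown gap 57.6
204 [507.5 -59.1] row [-0.119 -0.019  0.003] crown gap 57.9
200 [505.7 -57.3] row [-0.126 -0.026  0.003] crown gap 58.0
196 [504.  -55.4] row [-0.133 -0.033  0.003] crown gap 57.9
192 [502.5 -53.2] row [-0.139 -0.042  0.003] crown gap 57.5
188 [501.2 -51. ] row [-0.144 -0.051  0.003] crown gap 56.9
184 [500.1 -48.5] row [-0.149 -0.061  0.003] crown gap 56.0
180 [499.2 -46. ] row [-0.152 -0.071  0.003] crown gap 54.9
176 [498.4 -44.9] row [-0.155 -0.075  0.003] crown gap 54.7
172 [497.7 -43.7] row [-0.158 -0.08   0.003] crown gap 54.4
168 [497.  -42.4] row [-0.161 -0.085  0.003] crown gap 54.0
164 [496.4 -41. ] row [-0.163 -0.091  0.003] crown gap 53.4
160 [495.9 -39.5] row [-0.165 -0.097  0.003] crown gap 52.8
156 [495.4 -37.9] row [-0.167 -0.103  0.003] crown gap 52.0
152 [495.1 -36.2] row [-0.169 -0.11   0.003] crown gap 51.1
148 [494.9 -34.5] row [-0.169 -0.117  0.003] crown gap 50.0
144 [494.8 -32.6] row [-0.17  -0.124  0.003] crown gap 48.8
140 [494.9 -30.7] row [-0.169 -0.132  0.003] crown gap 47.4
136 [495.1 -28.7] row [-0.169 -0.14   0.003] crown gap 45.9
132 [495.5 -26.7] row [-0.167 -0.148  0.003] crown gap 44.2
128 [496.1 -24.7] row [-0.165 -0.156  0.003] crown gap 42.4
124 [496.9 -22.7] row [-0.161 -0.164  0.003] crown gap 40.5
```

carry_out([
  [0,0,0,-0.033,0.007,0,1],
  [0,0,0,-0.043,0.008,0,1],
  [0,0,0,-0.051,0.008,0,1],
])

```text
clock: 15.45
eef_pos: [525.0, -66.4, 170.6]
tcp_rot: [3.141, -0.002, 0.0]
contact_force: [2.6, 0.6, 0.2]
opening: -0.001
grasp_force: 0.9
```

carry_out([
  [0,0,0,-0.009,0,0,1],
  [0,0,0,-0.018,-0.001,0,1],
])

```text
clock: 15.7
eef_pos: [520.2, -66.1, 170.2]
tcp_rot: [3.141, -0.001, 0.0]
contact_force: [2.2, -0.9, -0.6]
opening: 0.002
grasp_force: 0.9
```

carry_out([
  [0,0,0,-0.009,-0.002,0,1],
  [0,0,0,-0.018,-0.005,0,1],
])

```text
clock: 15.95
eef_pos: [518.5, -65.6, 170.8]
tcp_rot: [3.14, -0.007, 0.001]
contact_force: [13.9, -5.6, -6.2]
opening: -0.004
grasp_force: 7.2
```

The force jumped to about 15 N where it had been about 2 N, so the nut is on its stop. I'll back off, lift and check.

carry_out([
  [0,0,0,0.04,0.015,0,1],
  [0,0,0,0.06,0.02,0,1],
  [0,0,0,0.06,0.02,-0.2,1],
  [0,0,0,0.06,0.02,-0.5,1],
  [0,0,0,0.02,-0.2,-0.52,1],
  [0,0,0,0.02,-0.4,-0.52,1],
  [0,0,0,0.02,-0.45,-0.52,1],
  [0,0,0,0.02,-0.45,-0.52,1],
])

```text
clock: 16.95
eef_pos: [520.2, 48.0, 299.6]
tcp_rot: [3.141, 0.001, 0.002]
contact_force: [0.4, -0.6, 0.3]
opening: -0.001
grasp_force: 0.0
```

```bash
python3 -c "
from plan import *
s=r.sense();print(s['eef_pos'],s['contact_force']);wang()
shot('w9',['wings','tight_nut'])
i=cv2.imread('pics/w9.png');f=lambda r0,c0:cv2.resize(i[r0:r0+75,c0:c0+100],(400,300),interpolation=cv2.INTER_CUBIC)
o=pickle.load(open('w9.pkl','rb'))[1]
c=proj('wrist',[527,139,180]);d=proj('wrist',[525,-35,180]);print(c,d)
cv2.imwrite('pics/w9c.png',np.hstack([f(max(0,int(q[1])-38),max(0,int(q[0])-50)) for q in (c,d)]))"
```

```text
[520.1917477   48.0116842  299.60018049] [ 0.38108175 -0.55051488  0.33717716]
wing angle 47.6 centre [528.1 -31.1] std [17.3  5.5] 0.96
wings [(0.6, array([182.4, 409. ]), 970)]
tight_nut []
[210.14636463 187.49194149] [417.01773909 189.49262455]
```

View pics/w9c.png

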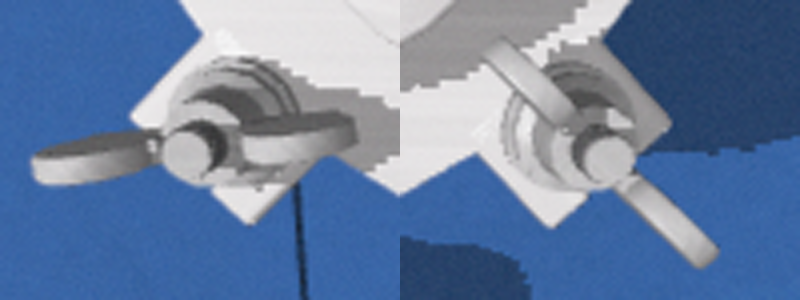

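The enlarged view shows the right nut's bolt end (about 605,155 in the crop) standing out of the nut as on the tight left one. It turned about 8.2 rad in total, within the 7.5 to 10 rad expected, and stopped hard.

```bash
python3 -c "
from rig import r
print(r.sign_off())"
```

```text
the job is handed in; nothing more can be done
None
```

The loose front-right wing nut was turned about 8.2 rad clockwise onto its hard stop (about 15 N fingertip force), the arm was lifted clear, and the job is handed in; the sign-off gave no verdict.

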